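# Pin the clamshell drilling jig shut and keep it pressed

### The job

Get the tube-drilling jig ready for the drill: first swing its steadying leg out until it clicks into its end detent, then swing the open lid of the jig down over the tube, and then take the locking pin (the one with the broad collar under a round grip) from the wooden rack and push it down through the lid's hole into the base until its collar sits on the lid. Rubber buttons keep the lid a little ajar, so finish while still holding the pin pushed down, with the lid pressed fully shut: do not let go or back away at the end. Leave the other tools and things on the bench where they are.

Things in the scene. Friction and masses are not known exactly. Their poses are not given: they have to be found in the camera images.
- jig: Aluminium clamshell drilling jig, fixed to the bench: block 130 (x) x 120 (y) x 40 mm high on a 150 x 140 x 5 mm sole, with a 20 mm steel tube along x in its groove, 30 mm proud at both ends, its top 50 mm above the bench. Origin: centre of the underside, z up. The lid's hinge is along the +y edge, the pin hole and leg on the -y side.
- lid (a joint): Lid angle, rad: 0 shut, 1.57 upright, 1.9 most. The free edge rises and swings to the jig's +y, the top face then looking to +y. Stiff: it stays where left above about 1.0 rad, below that it sinks by itself onto two sprung rubber buttons, ajar at about 0.035 rad. Pressing it fully to 0 takes about 8 N at the pin hole; it rises again when released.
- leg (a joint): Angle of the steadying leg, rad: 0 folded along the jig's -y side (pointing to the jig's -x), growing counterclockwise seen from above to 1.57 (pointing straight out along the jig's -y), where it seats in its end detent. It stays where left; about 0.6 N at the knob moves it, about 4 N is needed from 1.35 to 1.5 rad, past which it snaps home by itself.
- leg_pivot (a point): The leg's upright pivot axis, at bench height; at (30, -88, 0) mm in the jig's frame.
- leg_knob (a point): Top centre, 65 mm above the bench, of the upright round knob (16 mm diameter, from 14 to 65 mm above the bench) at the leg's end, 90 mm from the pivot. The leg itself is a bar 16 mm wide, its top 14 mm above the bench.
- lid_hinge (a point): Middle of the lid's hinge axis, at (0, 60, 40) mm in the jig's frame, along the jig's x. The lid is a slab 130 x 120 x 20 mm, 0.4 kg.
- lid_edge (a point): On the lid: middle of its free edge, on the top face, 120 mm from the hinge. Moves with the lid.
- lid_hole (a point): On the lid: centre of the pin hole (14 mm diameter, through) in its top face, 97.5 mm from the hinge; 60 mm above the bench with the lid shut. A 4 mm high drill bushing, 18 mm diameter, stands on the lid 60 mm from the hinge.
- jig_hole (a point): Mouth of the base's pin hole (13 mm diameter, 34 mm deep, upright), at (0, -37.5, 40) mm in the jig's frame, right under the lid's hole when the lid is shut.
- pin: Steel locking pin, 0.12 kg, standing upright in one of the three rack holes. From its origin at the tip upward (z): tapered nose 6 mm, shank 10 mm diameter up to 44 mm, collar 30 mm diameter from 44 to 49 mm, round grip 22 mm diameter from 49 to 85 mm. The two other tools in the rack are a ball-headed plug and a T-handled key.
- pin_tip (a point): The tip of the pin, at its origin. Pushed home with the lid shut it lies 16 mm above the bench.
- rack: Fixed wooden block 180 (x) x 50 (y) x 50 mm high with three 13 mm holes, 46 mm deep, in a row along its x at -60, 0 and 60 mm. Origin: centre of the underside. The pin's collar rests on its top.
- ball_plug: Bystander in the rack: 10 mm steel shank with a black ball head of 28 mm, top about 88 mm above the bench. Origin at its foot.
- tee_key: Bystander in the rack: 10 mm steel shank with a 44 mm crossbar, lying across the rack, about 81 mm above the bench. Origin at its foot.
- screwdriver: Bystander: screwdriver lying on the bench in front of the jig. Origin under its middle.
- wrench: Bystander: wrench lying on the bench beyond the jig.
- tape: Bystander: black block-shaped tape measure, 70 x 40 x 65 mm, beyond the leg.
- jar: Bystander: glass jar with a steel cap, 68 mm wide, 85 mm high, to the left of the jig. Origin under its middle.
- offcut: Bystander: timber offcut 140 x 45 x 38 mm, lying to the left.
- glue: Bystander: white bottle, 56 mm wide, 150 mm high, beyond the rack.
Mind the look-alikes: they are no part of the job. Leave any orange look-alike of the pin alone.

How it is judged:
On the way, in this order (a step that is already met when the one before it is completed fails the run):
1. the leg is swung out into its end detent (value of joint leg above 1.53 rad), for 0.2 s.
2. the lid is swung down until it lies on its rubber buttons (value of joint lid below 0.08 rad), for 0.2 s.
3. the pin has gone through the lid's hole into the base (z of pin_tip in the frame of jig below 0.032 m and horizontal distance between pin_tip and jig_hole below 0.006 m), for 0.1 s.
At the end, for the whole second after the job is handed in: Leg in its detent (over 1.53 of 1.57 rad); pin through the lid into the base hole, within 6 mm of its centre, tip within 4 mm of fully home (below 20 mm over the bench); lid held shut (below 0.015 rad); the fingers still bear on the pin with over 3 N; the pin is at rest (value of joint leg above 1.53 rad and value of joint lid below 0.015 rad and z of pin_tip in the frame of jig below 0.02 m and horizontal distance between pin_tip and jig_hole below 0.006 m and contact force between the fingers and pin above 3 N and linear speed of pin below 0.02 m/s); the arm keeps its last pose, push and grip.
It fails at once if another tool in the rack is pulled or knocked out (distance of any of ball_plug, tee_key from where it was at the start of the episode above 0.03 m).
It fails at once if a bystander on the bench is shoved away or knocked over (distance of any of screwdriver, wrench, tape, jar, offcut, glue from where it was at the start of the episode above 0.04 m or angle between any of jar, glue, tape's own z axis and vertical above 0.5 rad).
It also fails if it takes over 72 s, if anything falls off the work surface, if the arm or the gripper's body presses on something with over 40 N, if the wrist force passes 120 N, or if a joint passes its speed limit or range.

### The arm

A 6-joint arm with a two-finger parallel gripper is mounted at the origin on the work surface. World frame = base frame: x ahead of the robot, y to its left, z up, the work surface at z = 0. Lengths are in m, angles in rad, forces in N, time in s.
With the tool pointing down it reaches from about 0.35 to 0.8 m from the base axis. Payload 7.3 kg.
Tool frame: the origin (TCP) lies between the finger pads; the fingertips stand robot.tip_extent ahead of it and the grasp point (between the pads) is the TCP (robot.tip_extent is the distance from the TCP to the fingertips, in m); z points along the fingers, y is the direction in which the jaws open and shut (so a half turn about z gives the same grasp; the last joint's range is limited). The gripper opens to 85 mm and grips with 20 to 120 N. Pads are 22 mm wide; open, the fingers measure 114 mm over their backs; the gripper's body (76 mm by 85 mm) begins 54 mm behind the grasp point. The pads swing forward as they close: fully open they stand 13 mm farther back than shut.
Start: joints at [-1.277, 0.342, 1.524, -0, 1.275, -0.146], TCP at [0.224, -0.475, 0.25] pointing down, gripper open.
Joint ranges: [-2.53, 2.53], [-0.77, 2.02], [0.04, 2.7], [-1, 4.14], [0.28, 2.66], [-3.11, 3.11]. Speed limits (rad/s): [2.57, 2.57, 3.14, 3.14, 3.14, 3.14].

### API

Orientations are given as a unit quaternion [w, x, y, z].
In Python, from plant import robot gives the robot as it stands.
- The arm moves only by the tool jog_arm, never from a script. Its argument "plan" is a list of rows, each a list of 7 numbers: the shift along the tool's x, y, z in m, then the turn, a rotation vector about the tool's x, y, z in rad, then the opening, from 0 (shut) to 1 (fully open). In form: [[x, y, z, rx, ry, rz, fingers], ...]. A call has 1 to 5 rows; each row is the pose to reach, as a shift and turn from the pose commanded when the call began, along the tool's axes at that moment; what a row does not reach only later rows make up. A row lasts 1/8 s, in which the tool goes at most 62.5 mm and 10.7 degrees, less where a joint would pass 70% of its speed; a pose out of reach is approached as far as the arm can. A call with a gripper value outside its range is refused whole. The fingers move at their own pace and stop on an object; "squeeze" is the grip in N (left out, the last holds). Time passes only in rows, so rows that repeat a pose let the fingers close. It gives the time, the measured TCP pose, the force and the opening at its end, in the units of the state.
- robot.state(): the state, without advancing time (a new reading comes with each control period).
- robot.get_image(name): name is "side" or "top"; returns (picture, depth): 480x640x3 uint8, red, green, blue; 480x640 float32, m along the optical axis (not along the pixel's ray), 0 where there is no reading.
- robot.get_calibration(name): a dict with "camera_matrix" (3x3 intrinsics, pixels), "dist" ([k1, k2, p1, p2, k3] as OpenCV has them; the pictures are not rectified), "eye" and "orientation" of the camera in the world. Camera axes: x right, y up, looking along -z (the intrinsics and any distortion apply to the point x, -y, -z); pixel columns grow to the right and rows downward; lengths in m; the calibration is good to about 2 mm. A picture is of the moment at which its call begins. get_calibration takes no time and is no camera call.
- robot.hand_in(): hands the job in, once; it reports no verdict.
Trained networks look in the newest picture that a camera, given by its name, has taken for a name from the list of things; names that differ only in an ending like _2 or _b are one class to them, and where a whole thing is asked for, a point or a joint stands for the part that bears it (a point fixed in the world has none). Each returns a list of dicts, best first, with "confidence" (0 to 1); they miss things now and then, are a little off and sometimes report something else, mostly with a low value. They report only what shows in the picture. A call takes as long as a camera call. They do not tell look-alikes from the thing itself.
- robot.look_for(camera, target): "point" ([column, row] in pixels, amid what is visible of it).
The state is a dict: "clock": time; "joint_positions": joint angles; "dq": joint speeds; "tau": joint torques, N m; "position": TCP position; "eef_rot": TCP orientation; "ft_force": force on the tool from outside, world axes, zero at the start; "torque": the same for the moment, N m; "finger_gap": finger opening in m.
Only numpy, scipy, OpenCV 4.12 (cv2) and the standard library are available. Lean on these libraries where they do the work, as an engineer would, in place of code of your own. Each camera call takes 0.05 s, during which the arm holds its last target.

## Working session

There is one attempt and no reset: what is moved stays moved. The work goes in short steps, Python scripts to look and compute and a tool call to move; the robot and the scene stay as the last step left them, time stands still between calls to the robot, and variables do not carry over. Pictures are saved under pics/ and viewed, and the job is handed in when it is done.

Besides the shell and the picture viewer there is one more tool, called after "Emit:" as a command line: name --pt "numbers of a row" for each row, then --argument value for the rest. jog_arm: Moves the arm, as the interface text tells. Its arguments: {"type":"object","properties":{"plan":{"type":"array"},"squeeze":{"type":"number"}},"required":["plan"]}

```bash
mkdir -p pics; ls; cat > h.py <<'E'
import numpy as np, cv2
from plant import robot
from scipy.spatial.transform import Rotation as R
def cal(n):
    c=robot.get_calibration(n); K=np.array(c["camera_matrix"],float); d=np.array(c["dist"],float)
    q=np.array(c["orientation"],float)
    M=R.from_quat([q[1],q[2],q[3],q[0]]).as_matrix() if q.size==4 else q.reshape(3,3)
    return K,d,np.array(c["eye"],float),M
def ray(n,px):
    K,d,e,M=cal(n); u=cv2.undistortPoints(np.array(px,float).reshape(-1,1,2),K,d).reshape(-1,2)
    return e,(np.c_[u[:,0],-u[:,1],-np.ones(len(u))])@M.T
def onz(n,px,z):
    e,r=ray(n,px); return e+r*((z-e[2])/r[:,2])[:,None]
def withdepth(n,px,D):
    e,r=ray(n,px); px=np.array(px).reshape(-1,2).round().astype(int)
    return e+r*D[px[:,1],px[:,0]][:,None]
def proj(n,P):
    K,d,e,M=cal(n); c=(np.array(P,float).reshape(-1,3)-e)@M; c=c*[1,-1,-1]
    return cv2.projectPoints(c,np.zeros(3),np.zeros(3),K,d)[0].reshape(-1,2)
def shot(n,f):
    im,D=robot.get_image(n); cv2.imwrite('pics/'+f,im[:,:,::-1]); np.save('pics/'+f[:-4]+'.npy',D); return im,D
E
python3 - <<'E'
from h import *
for n in("side","top"):
    shot(n,n+'0.png'); print(n,robot.get_calibration(n))
    for t in ["jig","lid_edge","lid_hole","jig_hole","leg_knob","pin","rack","ball_plug","tee_key","jar","glue","tape"]:
        r=robot.look_for(n,t); print(t,[(np.round(x["point"],1).tolist(),round(x["confidence"],2)) for x in r][:4])
print(robot.state(),robot.tip_extent)
E
```

```text
pics
side {'camera_matrix': array([[453.3224474 ,   0.        , 314.89554111],
       [  0.        , 453.3224474 , 245.58623449],
       [  0.        ,   0.        ,   1.        ]]), 'dist': array([-0.00324566,  0.        ,  0.        ,  0.        ,  0.        ]), 'eye': array([ 0.34181009, -0.73722962,  0.5700022 ]), 'orientation': array([ 0.86745328,  0.48237657, -0.0625745 , -0.10450877])}
jig [([319.1, 233.4], 0.94)]
lid_edge [([307.9, 200.2], 0.72), ([295.8, 379.5], 0.31)]
lid_hole [([409.6, 257.3], 0.73), ([307.4, 200.6], 0.69)]
jig_hole [([319.2, 233.8], 0.87)]
leg_knob [([332.8, 271.4], 0.97)]
pin [([232.5, 391.6], 0.8), ([336.2, 431.8], 0.77), ([262.4, 433.3], 0.62), ([297.6, 380.2], 0.61)]
rack [([334.9, 391.0], 0.77), ([318.2, 231.7], 0.49)]
ball_plug [([339.3, 364.3], 0.83), ([335.7, 392.9], 0.67)]
tee_key [([375.1, 355.6], 0.68)]
jar [([291.3, 170.0], 0.56)]
glue [([487.8, 374.9], 0.97)]
tape [([464.5, 330.0], 0.59), ([263.6, 333.4], 0.57), ([373.3, 356.1], 0.53)]
top {'camera_matrix': array([[486.25680088,   0.        , 314.86638971],
       [  0.        , 486.25680088,
[... 762 characters left out ...]
': 1.3, 'joint_positions': array([-1.27699860e+00,  3.42004861e-01,  1.52409542e+00, -1.52110708e-05,
        1.27539377e+00, -1.46001233e-01]), 'dq': array([-1.18552776e-03,  3.34430186e-04,  5.40279117e-05,  3.56574449e-04,
        3.21270222e-04, -2.55772966e-04]), 'tau': array([-8.22034908e-04, -4.33574903e+01, -2.46272242e+01, -2.59069184e-04,
        4.40401700e-04,  1.01148862e-05]), 'position': array([ 0.22354425, -0.4750517 ,  0.25032059]), 'eef_rot': array([ 4.97070698e-05,  9.75918897e-01,  2.18133683e-01, -3.61615741e-06]), 'ft_force': array([-0.1219025 , -0.35341367, -0.44270219]), 'torque': array([-0.00424229,  0.02401478,  0.06951989]), 'finger_gap': 0.08553010789637026} 0.019
```

View pics/side0.png

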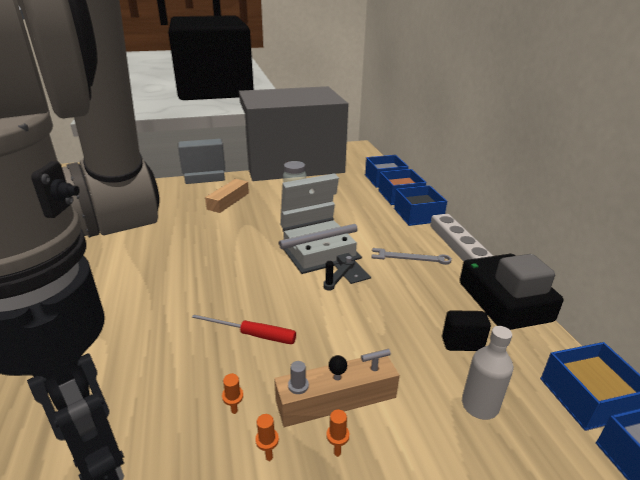

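View pics/top0.png

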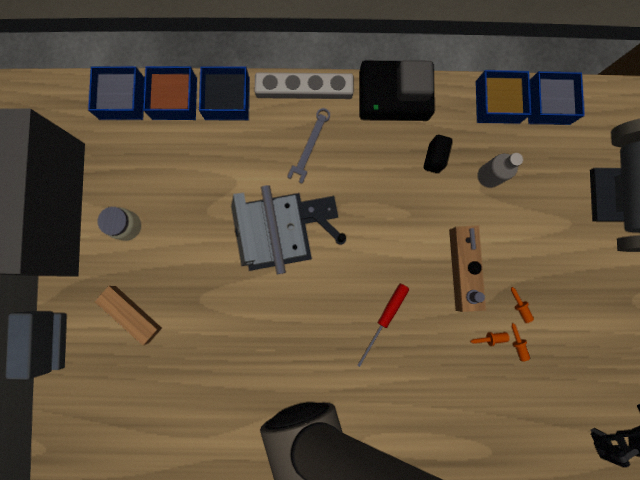

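Both pictures show the open jig at about (275,228) in the top view, with the leg part-way out and its knob at about (341,239). The rack is at (467,268) and the grey pin in it is at top (477,297) and side (297,376). These could be taken for the pin: orange look-alikes at side (232,391), (265,433) and (338,430), the ball plug at (338,365) and the T-key at (375,356). I choose the grey collared pin at side (297,376) and check it in close crops.

```bash
python3 - <<'E'
import cv2,numpy as np
s=cv2.imread('pics/side0.png');t=cv2.imread('pics/top0.png')
f=lambda im,x,y,w,h:cv2.resize(im[y:y+h,x:x+w],(400,300),interpolation=cv2.INTER_CUBIC)
cv2.imwrite('pics/crop0.png',np.vstack([np.hstack([f(s,270,340,120,90),f(s,270,170,120,90)]),np.hstack([f(t,415,222,120,90),f(t,230,182,120,90)])]))
E
```

```text
(no output)
```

View pics/crop0.png

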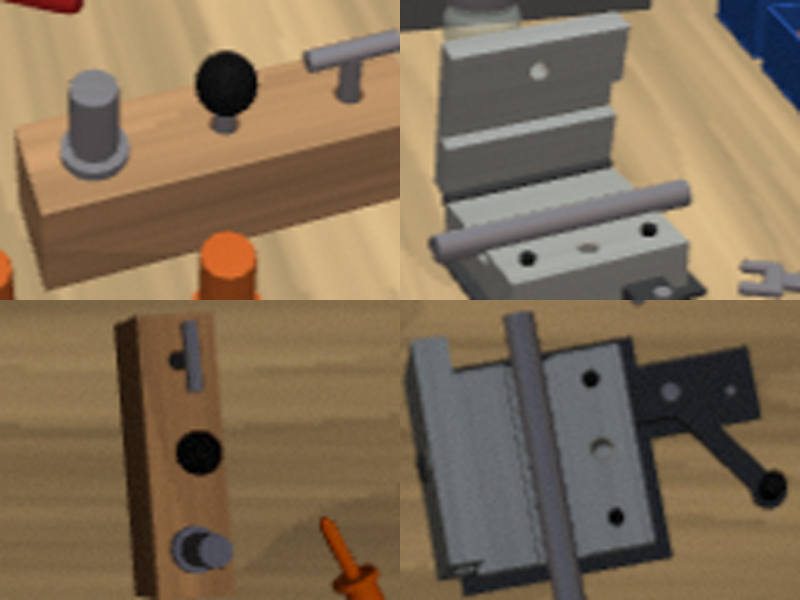

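```bash
cat > fit.py <<'E'
from h import *
from scipy.optimize import least_squares
T=lambda x,y:[230+(x-400)/3.3333,182+(y-300)/3.3333]
S=lambda x,y:[270+(x-400)/3.3333,170+y/3.3333]
S2=lambda x,y:[270+x/3.3333,340+y/3.3333]
T2=lambda x,y:[415+x/3.3333,222+(y-300)/3.3333]
hole=onz('top',T(600,446),.04)[0];b1=onz('top',T(590,379),.04)[0];b2=onz('top',T(615,517),.04)[0]
pv=onz('top',T(671,391),.016)[0];kn=onz('top',T(770,486),.065)[0]
sh=onz('side',S(588,247),.04)[0];s1=onz('side',S(649,230),.04)[0];s2=onz('side',S(528,258),.04)[0]
print('top',hole,b1,b2,pv,kn);print('side',sh,s1,s2)
dirx=(b1-b2)[:2];print('yaw top',np.arctan2(*dirx[::-1]),'side',np.arctan2(*(s1-s2)[:2][::-1]))
D=np.load('pics/top0.npy');Ds=np.load('pics/side0.npy')
print('knob side',onz('side',[330.5,262.5],.065))
print('pin top ', onz('top',T2(216,550),.09),'collar',onz('top',T2(190,549),.0525),'side pin top',onz('side',S2(94,84),.091),'collar',onz('side',S2(95,152),.055))
# rack top points, ball, tee
print('ball top',onz('top',T2(199,453),.075),'side',onz('side',S2(226,84),.075))
print('tee',onz('top',T2(193,357),.081))
print('rack corners',onz('top',[T2(138,320),T2(212,315),T2(232,598)],.05))
E
python3 fit.py
```

```text
top [0.58220448 0.09232257 0.04      ] [0.62553799 0.09919253 0.04      ] [0.53667002 0.08230252 0.04      ] [0.62197746 0.0469869  0.016     ] [ 0.55465556 -0.01493535  0.065     ]
side [0.57898842 0.0917972  0.04      ] [0.62534512 0.10361391 0.04      ] [0.53669704 0.08750455 0.04      ]
yaw top 0.18781733839342935 side 0.1797609318374138
knob side [[ 0.55736083 -0.01682901  0.065     ]]
pin top  [[ 0.43359094 -0.29485296  0.09      ]] collar [[ 0.43346621 -0.29149412  0.0525    ]] side pin top [[ 0.43215499 -0.2926728   0.091     ]] collar [[ 0.43110149 -0.29759373  0.055     ]]
ball top [[ 0.49306802 -0.29084655  0.075     ]] side [[ 0.49115971 -0.29133459  0.075     ]]
tee [[ 0.5522025  -0.28644007  0.081     ]]
rack corners [[ 0.57883698 -0.26201881  0.05      ]
 [ 0.58243495 -0.31003897  0.05      ]
 [ 0.40269299 -0.31858233  0.05      ]]
```

The crop confirms it: the grey pin with the broad collar and round grip is at the near-left end of the rack. The jig hole, leg and knob also show clearly. I'll now write the move helper.

```bash
cat >> h.py <<'E'
def pose():
    s=robot.state(); q=s["eef_rot"]; return s["position"],R.from_quat([q[1],q[2],q[3],q[0]])
def go(*targets):
    """targets: (x,y,z,psi) tool-down, psi = yaw of tool x. prints shifts"""
    p,r=pose()
    for x,y,z,psi in targets:
        g=R.from_euler('z',psi)*R.from_euler('x',np.pi)
        print(np.round(r.inv().apply(np.array([x,y,z])-p),4),np.round((r.inv()*g).as_rotvec(),3))
JY=0.185; ex=np.array([np.cos(JY),np.sin(JY)]);ey=np.array([-ex[1],ex[0]])
HOLE=np.array([.5815,.0925]);JO=HOLE+.0375*ey;PV=JO+.03*ex-.088*ey
def J(x,y,z): return np.r_[JO+x*ex+y*ey,z]
def knob(th): a=np.pi+JY+th; return PV+.09*np.array([np.cos(a),np.sin(a)])
E
python3 - <<'E'
from h import *
k=knob(.6);print(k,knob(1.57),PV)
go((k[0],k[1],.2,1.286),(k[0],k[1],.045,1.286))
D=np.load('pics/top0.npy')
# lid: points w/ depth in lid region
us,vs=np.meshgrid(np.arange(230,262),np.arange(190,270)); P=withdepth('top',np.c_[us.ravel(),vs.ravel()],D)
L=np.c_[(P[:,:2]-JO)@ex,(P[:,:2]-JO)@ey,P[:,2]]
m=(abs(L[:,0])<.05)&(L[:,2]>.045);L=L[m]
for z in np.arange(.05,.17,.01):
    q=L[(L[:,2]>z)&(L[:,2]<z+.01)]; 
    if len(q):print(round(z,2),len(q),q[:,1].min().round(3),q[:,1].max().round(3))
D=np.load('pics/side0.npy')
us,vs=np.meshgrid(np.arange(275,345),np.arange(170,230)); P=withdepth('side',np.c_[us.ravel(),vs.ravel()],D)
L=np.c_[(P[:,:2]-JO)@ex,(P[:,:2]-JO)@ey,P[:,2]]
m=(abs(L[:,0])<.05)&(L[:,2]>.045)&(L[:,1]<.2);L=L[m]
for z in np.arange(.05,.17,.01):
    q=L[(L[:,2]>z)&(L[:,2]<z+.01)]; 
    if len(q):print('s',round(z,2),len(q),q[:,1].min().round(3),np.median(q[:,1]).round(3),q[:,1].max().round(3))
E
```

```text
[ 0.55661244 -0.01523415] [ 0.63676212 -0.0400973 ] [0.62027739 0.04838012]
[ 0.4971 -0.2743  0.0503] [ 0.     0.    -0.846]
[ 0.4972 -0.2743  0.2053] [ 0.     0.    -0.846]
0.05 14 0.077 0.079
0.06 11 0.075 0.077
0.07 17 0.073 0.075
0.08 14 0.071 0.073
0.09 14 0.069 0.073
0.1 25 0.067 0.072
0.11 34 0.065 0.07
0.12 21 0.063 0.065
0.13 21 0.061 0.063
0.14 22 0.059 0.061
0.15 216 0.036 0.059
0.16 374 0.036 0.057
s 0.05 150 -0.006 0.058 0.064
s 0.06 130 0.052 0.056 0.06
s 0.07 124 0.05 0.054 0.058
s 0.08 233 0.048 0.054 0.068
s 0.09 136 0.057 0.062 0.066
s 0.1 113 0.055 0.06 0.064
s 0.11 60 0.041 0.045 0.048
s 0.12 138 0.04 0.043 0.047
s 0.13 158 0.038 0.042 0.056
s 0.14 142 0.035 0.039 0.043
s 0.15 165 0.033 0.037 0.048
s 0.16 210 0.034 0.047 0.058
```

Emit:
jog_arm --pt "0.1 -0.055 0.01 0 0 -0.17 0.5" --pt "0.2 -0.11 0.02 0 0 -0.34 0.5" --pt "0.3 -0.165 0.03 0 0 -0.51 0.5" --pt "0.4 -0.22 0.04 0 0 -0.68 0.5" --pt "0.497 -0.274 0.05 0 0 -0.846 0.5"

```text
clock: 1.92
position: [0.4074, -0.2215, 0.2231]
eef_rot: [0.001, 0.799, 0.602, 0.0]
ft_force: [0.6, -1.6, 0.3]
finger_gap: 0.0426
```

```bash
python3 - <<'E'
from h import *
print(robot.state()['position']);k=knob(.6);go((k[0],k[1],.2,1.286),(k[0],k[1],.045,1.286))
E
```

```text
[ 0.40741854 -0.2215      0.22309889]
[0.2395 0.0864 0.0231] [0.001 0.    0.005]
[0.2395 0.0863 0.1781] [0.001 0.    0.005]
```

Emit:
jog_arm --pt "0.239 0.086 0.023 0 0 0 0.5" --pt "0.239 0.086 0.023 0 0 0 0.5" --pt "0.239 0.086 0.023 0 0 0 0.5" --pt "0.239 0.086 0.023 0 0 0 0.5" --pt "0.239 0.086 0.023 0 0 0 0.5"

```text
clock: 2.55
position: [0.5574, -0.0144, 0.1992]
eef_rot: [-0.0, 0.799, 0.601, 0.0]
ft_force: [-1.4, -0.3, -0.5]
finger_gap: 0.0426
```

```bash
python3 - <<'E'
from h import *
print(robot.state()['position']);k=knob(.6);go((k[0],k[1],.1,1.286),(k[0],k[1],.045,1.286))
shot('side','side1.png')
im=cv2.imread('pics/side1.png');print(proj('side',[[*k,.065]]))
cv2.imwrite('pics/s1c.png',cv2.resize(im[140:340,220:460],None,fx=3,fy=3))
E
```

```text
[ 0.55744155 -0.01444019  0.19915463]
[-0.001  -0.0005  0.0992] [-0.    -0.001  0.005]
[-0.0011 -0.0005  0.1542] [-0.    -0.001  0.005]
[[329.9237385  262.11440943]]
```

View pics/s1c.png

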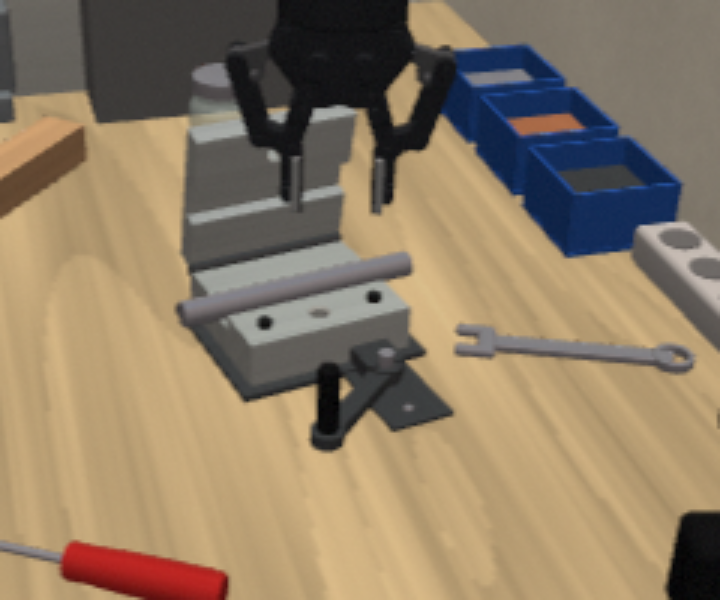

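The open fingers are above the knob, at crop (328,370). I descend and close.

Emit:
jog_arm --pt "-0.001 0 0.06 0 0 0 0.5" --pt "-0.001 0 0.12 0 0 0 0.5" --pt "-0.001 0 0.153 0 0 0 0.5" --pt "-0.001 0 0.153 0 0 0 0.1" --pt "-0.001 0 0.153 0 0 0 0.1" --squeeze 20

```text
clock: 3.22
position: [0.5557, -0.0199, 0.0477]
eef_rot: [0.0, 0.801, 0.599, -0.0]
ft_force: [0.0, -2.0, -12.9]
finger_gap: 0.0155
```

```bash
python3 - <<'E'
from h import *
print(robot.state()['position'],robot.state()['finger_gap'])
for t in np.arange(.6,1.66,.1): go((*knob(t),.047,1.286))
E
```

```text
[ 0.55568795 -0.01989207  0.0477382 ] 0.015490968164378765
[ 0.0047 -0.0004  0.0007] [ 0.     0.001 -0.001]
[0.0008 0.0077 0.0007] [ 0.     0.001 -0.001]
[-0.0023  0.0161  0.0007] [ 0.     0.001 -0.001]
[-0.0045  0.0248  0.0007] [ 0.     0.001 -0.001]
[-0.0058  0.0337  0.0007] [ 0.     0.001 -0.001]
[-0.0063  0.0427  0.0007] [ 0.     0.001 -0.001]
[-0.0058  0.0517  0.0007] [ 0.     0.001 -0.001]
[-0.0045  0.0606  0.0007] [ 0.     0.001 -0.001]
[-0.0023  0.0693  0.0007] [ 0.     0.001 -0.001]
[0.0008 0.0778 0.0007] [ 0.     0.001 -0.001]
[0.0047 0.0859 0.0007] [ 0.     0.001 -0.001]
```

Emit:
jog_arm --pt "0 0 0 0 0 0 0.1"

```text
clock: 3.35
position: [0.5555, -0.0197, 0.0476]
eef_rot: [0.0, 0.8, 0.599, -0.0]
ft_force: [-2.5, -4.2, -7.4]
finger_gap: 0.0153
```

Emit:
jog_arm --pt "-0.004 0.008 0 0 0 0 0.1" --pt "-0.007 0.0165 0 0 0 0 0.1" --pt "-0.009 0.025 0 0 0 0 0.1" --pt "-0.0105 0.034 0 0 0 0 0.1" --pt "-0.011 0.043 0 0 0 0 0.1" --squeeze 30

```text
clock: 3.98
position: [0.5938, -0.0423, 0.0478]
eef_rot: [0.0, 0.8, 0.6, -0.001]
ft_force: [-5.4, -4.9, -3.3]
finger_gap: 0.0157
```

```bash
python3 - <<'E'
from h import *
p=robot.state()['position'];print(p)
d=p[:2]-PV;print(np.hypot(*d),np.arctan2(d[1],d[0])%(2*np.pi)-np.pi-JY)
shot('side','side2.png')
im=cv2.imread('pics/side2.png')
cv2.imwrite('pics/s2c.png',cv2.resize(im[140:340,220:460],None,fx=3,fy=3))
E
```

```text
[ 0.59378569 -0.04231975  0.0477936 ]
0.09448955383639354 1.1016205378127757
```

View pics/s2c.png

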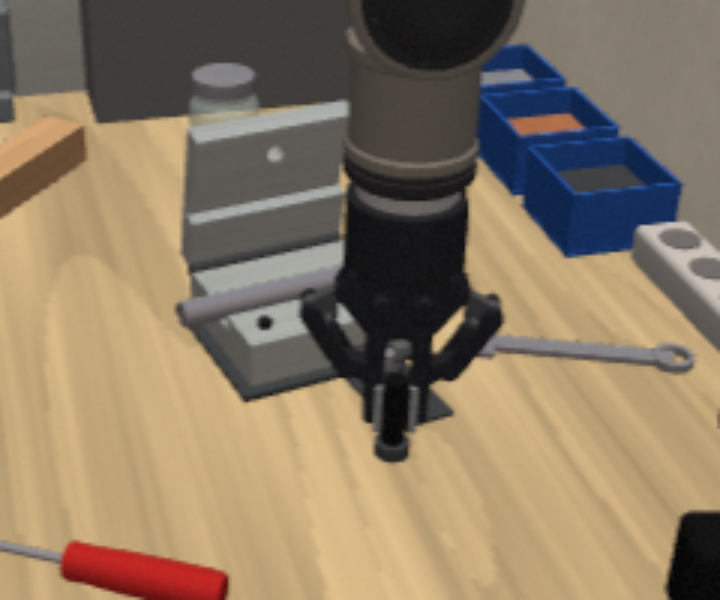

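The leg follows: the knob, held in the fingers, is at crop (395,400). I continue to the detent.

Emit:
jog_arm --pt "0.001 0.009 0 0 0 0 0.1" --pt "0.002 0.018 0 0 0 0 0.1" --pt "0.004 0.027 0 0 0 0 0.1" --pt "0.007 0.036 0 0 0 0 0.1" --pt "0.011 0.045 0 0 0 0 0.1"

```text
clock: 4.65
position: [0.6346, -0.0451, 0.0474]
eef_rot: [-0.004, 0.8, 0.6, -0.007]
ft_force: [-47.3, -14.9, 24.8]
finger_gap: 0.0148
```

```bash
python3 - <<'E'
from h import *
p=robot.state()['position'];print(p)
d=p[:2]-PV;print(np.hypot(*d),np.arctan2(d[1],d[0])%(2*np.pi)-np.pi-JY)
E
```

```text
[ 0.6345694  -0.04514695  0.0473727 ]
0.09461275267815653 1.5374348393429504
```

Emit:
jog_arm --pt "0 -0.005 0 0 0 0 0.1" --pt "0 -0.005 0 0 0 0 0.5" --pt "0 -0.005 0 0 0 0 0.5" --pt "0 -0.005 -0.06 0 0 0 0.5" --pt "0 -0.005 -0.12 0 0 0 0.5"

```text
clock: 5.28
position: [0.636, -0.0416, 0.1685]
eef_rot: [-0.0, 0.8, 0.6, 0.0]
ft_force: [0.9, 0.7, -0.0]
finger_gap: 0.0424
```

Emit:
jog_arm --pt "0 0 -0.06 0 0 0 0.5" --pt "0 0 -0.06 0 0 0 0.5"

```text
clock: 5.52
position: [0.6387, -0.042, 0.234]
eef_rot: [0.005, 0.8, 0.6, 0.005]
ft_force: [0.8, 0.2, -0.6]
finger_gap: 0.043
```

```bash
python3 - <<'E'
from h import *
print(robot.state()['position'],robot.state()['ft_force'])
for n in('side','top'):
  shot(n,n+'3.png')
a=cv2.imread('pics/side3.png')[190:310,270:430];b=cv2.imread('pics/top3.png')[160:280,220:380]
cv2.imwrite('pics/c3.png',np.hstack([cv2.resize(x,(400,300),interpolation=2) for x in(a,b)]))
for n in('side','top'):print(n,proj(n,[[*knob(t),.065] for t in(1.45,1.57)]),[x for x in robot.look_for(n,'leg_knob')])
E
```

```text
[ 0.63865458 -0.042012    0.23400096] [ 0.77952966  0.16765055 -0.63143434]
side [[367.21847798 264.78366348]
 [372.0839364  263.71688974]] [{'point': [362.5, 271.9], 'confidence': 0.81}, {'point': [295.8, 380.0], 'confidence': 0.25}]
top [[353.64808602 203.97692119]
 [352.99905105 198.9252292 ]] [{'point': [316.6, 205.9], 'confidence': 0.62}]
```

View pics/c3.png

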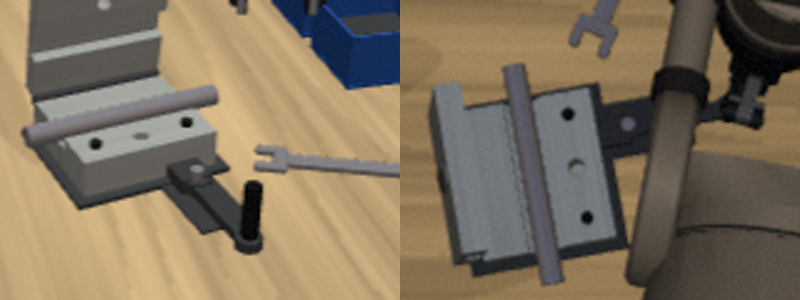

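In the side crop the knob top is at (253,184), i.e. pixel (371,264). I predicted (372,264) for 1.57 rad, so the leg is in its detent. Next is the lid, from behind.

```bash
python3 - <<'E'
from h import *
print(J(0,.125,.14))
p=np.pi/2+JY
go((*J(0,.125,.234),p),(*J(0,.125,.138),p))
E
```

```text
[0.55160869 0.25222714 0.14      ]
[ 0.2588 -0.1627 -0.0082] [-0.002 -0.    -0.47 ]
[ 0.2588 -0.1625  0.0878] [-0.002 -0.    -0.47 ]
```

Emit:
jog_arm --pt "0.05 -0.032 0 0 0 -0.12 0" --pt "0.1 -0.064 0 0 0 -0.24 0" --pt "0.15 -0.096 0 0 0 -0.36 0" --pt "0.2 -0.128 0 0 0 -0.47 0" --pt "0.259 -0.163 0 0 0 -0.47 0"

```text
clock: 6.35
position: [0.5522, 0.2478, 0.2251]
eef_rot: [-0.001, 0.638, 0.77, -0.001]
ft_force: [0.4, -0.8, -0.5]
finger_gap: -0.0001
```

Emit:
jog_arm --pt "0 0 0 0 0 0 0" --pt "0 0 0 0 0 0 0"

```text
clock: 6.6
position: [0.553, 0.2461, 0.2255]
eef_rot: [-0.0, 0.638, 0.77, -0.001]
ft_force: [0.8, -0.2, -0.5]
finger_gap: -0.0004
```

```bash
python3 - <<'E'
from h import *
p=np.pi/2+JY
go((*J(0,.125,.234),p),(*J(0,.125,.138),p)); print(robot.state()['position'])
shot('side','side4.png')
E
```

```text
[ 0.0063 -0.0003 -0.0085] [-0.002  0.001  0.001]
[ 0.0063 -0.0001  0.0875] [-0.002  0.001  0.001]
[0.55303046 0.24611509 0.2255392 ]
```

View pics/side4.png

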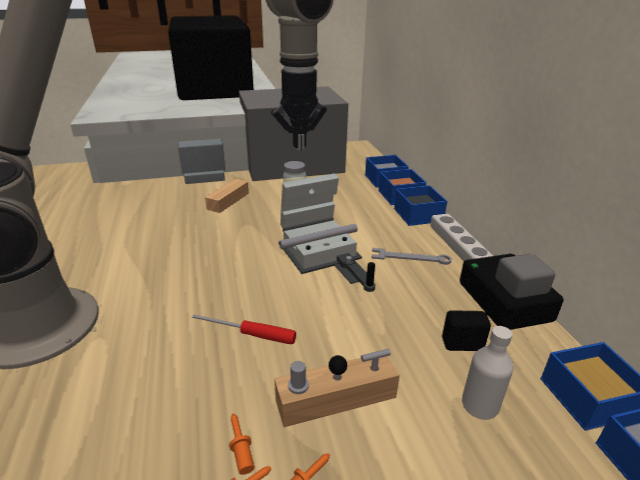

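Emit:
jog_arm --pt "0.006 0 0.045 0 0 0 0" --pt "0.006 0 0.087 0 0 0 0" --pt "-0.015 0 0.087 0 0 0 0" --pt "-0.03 0 0.087 0 0 0 0" --pt "-0.042 0 0.087 0 0 0 0"

```text
clock: 7.28
position: [0.5627, 0.2031, 0.1419]
eef_rot: [0.001, 0.64, 0.769, 0.001]
ft_force: [-0.2, -0.5, -0.4]
finger_gap: 0.0002
```

Emit:
jog_arm --pt "-0.01 0 0 0 0 0 0" --pt "-0.02 0 0 0 0 0 0" --pt "-0.03 0 0 0 0 0 0" --pt "-0.04 0 0 0 0 0 0" --pt "-0.05 0 0 0 0 0 0"

```text
clock: 7.9
position: [0.5702, 0.1551, 0.1397]
eef_rot: [-0.0, 0.639, 0.769, -0.0]
ft_force: [-1.2, 0.9, -0.0]
finger_gap: 0.0001
```

```bash
python3 - <<'E'
from h import *
p=robot.state()['position'];print(p,(p[:2]-JO)@ex,(p[:2]-JO)@ey)
shot('side','side5.png')
cv2.imwrite('pics/c5.png',cv2.resize(cv2.imread('pics/side5.png')[120:300,230:430],None,fx=3,fy=3))
E
```

```text
[0.57020586 0.1551121  0.13971914] 0.00041585695746094477 0.02612121811662876
```

View pics/c5.png

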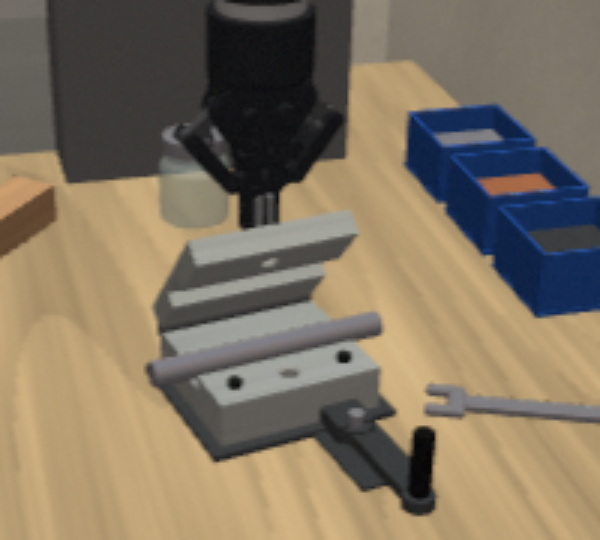

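The lid is past the balance point and leaning towards the tube. I keep pushing a little.

Emit:
jog_arm --pt "-0.01 0 0 0 0 0 0" --pt "-0.02 0 0 0 0 0 0" --pt "-0.03 0 0 0 0 0 0" --pt "-0.04 0 0 0 0 0 0" --pt "-0.04 0 0 0 0 0 0"

```text
clock: 8.57
position: [0.5779, 0.1156, 0.14]
eef_rot: [0.0, 0.639, 0.769, -0.0]
ft_force: [0.6, 0.3, -0.4]
finger_gap: -0.0
```

```bash
python3 - <<'E'
from h import *
p=robot.state()['position'];print(p,(p[:2]-JO)@ex,(p[:2]-JO)@ey)
shot('side','side6.png')
cv2.imwrite('pics/c6.png',cv2.resize(cv2.imread('pics/side6.png')[120:300,230:430],None,fx=3,fy=3))
E
```

```text
[0.57787052 0.11558888 0.13996232] 0.0006795676317337979 -0.014137470682719807
```

View pics/c6.png

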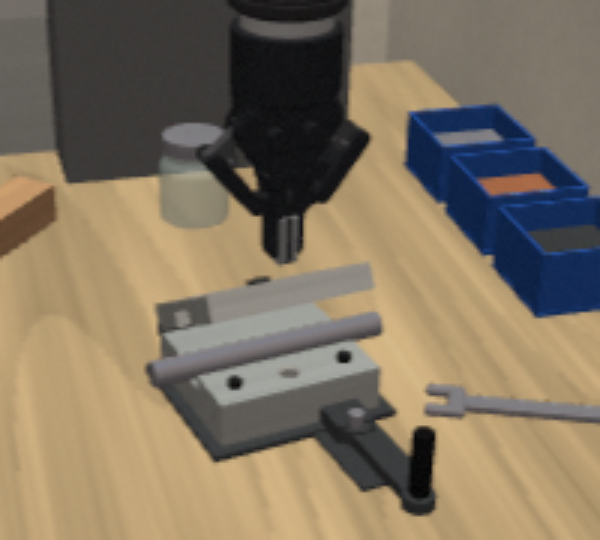

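```bash
python3 - <<'E'
from h import *
go((.578,.116,.2,.9),(.4325,-.294,.2,.055))
E
```

```text
[-0.0002  0.0002 -0.06  ] [-0.     0.     0.855]
[-0.3766 -0.2179 -0.06  ] [-0.   0.   1.7]
```

Emit:
jog_arm --pt "0 0 -0.04 0 0 0.17 0" --pt "-0.04 -0.023 -0.06 0 0 0.34 0.2" --pt "-0.08 -0.046 -0.06 0 0 0.51 0.5" --pt "-0.12 -0.07 -0.06 0 0 0.68 0.6" --pt "-0.16 -0.093 -0.06 0 0 0.85 0.6"

```text
clock: 9.25
position: [0.5151, -0.0587, 0.2002]
eef_rot: [0.0, 0.9, 0.435, 0.0]
ft_force: [0.7, -0.1, -0.2]
finger_gap: 0.0514
```

```bash
python3 - <<'E'
from h import *
print(robot.state()['position'])
go((.4325,-.294,.2,.055))
E
```

```text
[ 0.51512481 -0.05872825  0.20017441]
[-2.357e-01  8.130e-02  2.000e-04] [ 0.    -0.     0.846]
```

Emit:
jog_arm --pt "-0.047 0.016 0 0 0 0.17 0.6" --pt "-0.094 0.032 0 0 0 0.34 0.6" --pt "-0.141 0.049 0 0 0 0.51 0.6" --pt "-0.188 0.065 0 0 0 0.68 0.6" --pt "-0.236 0.081 0 0 0 0.846 0.6"

```text
clock: 9.88
position: [0.4334, -0.2947, 0.2002]
eef_rot: [0.0, 1.0, 0.027, 0.0]
ft_force: [0.3, -0.0, -1.0]
finger_gap: 0.0511
```

```bash
python3 - <<'E'
from h import *
print(robot.state()['position'])
go((.4325,-.294,.12,.055),(.4325,-.294,.078,.055))
for n in('side','top'): shot(n,n+'7.png')
a=cv2.imread('pics/side7.png');b=cv2.imread('pics/top7.png')
f=lambda x:cv2.resize(x,(400,300),interpolation=2)
cv2.imwrite('pics/c7.png',np.vstack([np.hstack([f(a[190:310,260:420]),f(b[160:280,220:380])]),np.hstack([f(a[300:420,230:390]),f(b[222:342,390:550])])]))
E
```

```text
[ 0.43338729 -0.29471425  0.20017201]
[-0.0009 -0.0008  0.0802] [ 0.    -0.001 -0.   ]
[-0.0009 -0.0008  0.1222] [ 0.    -0.001 -0.   ]
```

View pics/c7.png

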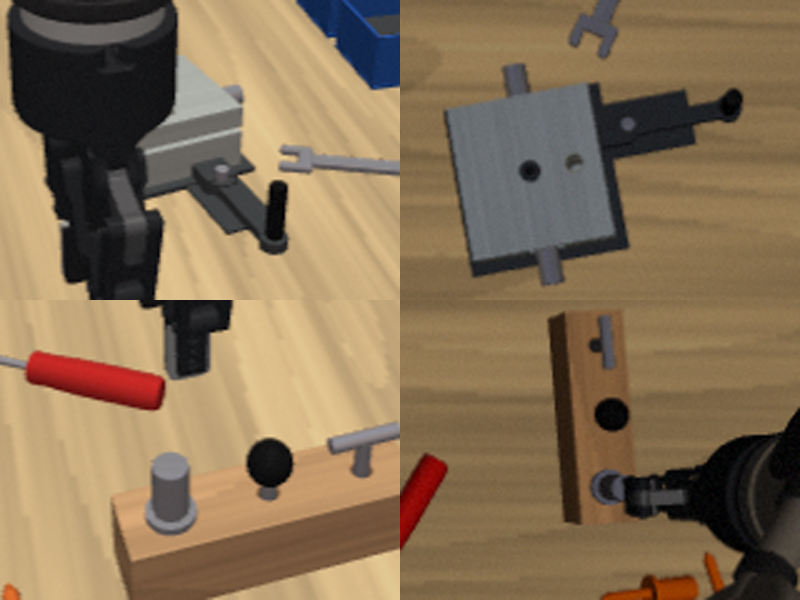

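The lid is down on its buttons, with its hole at top pixel (290,225), and the leg points straight out. I descend around the pin.

Emit:
jog_arm --pt "-0.001 -0.001 0.04 0 0 0 0.6" --pt "-0.001 -0.001 0.08 0 0 0 0.6" --pt "-0.001 -0.001 0.08 0 0 0 0.6"

```text
clock: 10.35
position: [0.4316, -0.2907, 0.1178]
eef_rot: [-0.002, 1.0, 0.031, -0.002]
ft_force: [-0.3, -0.0, 0.1]
finger_gap: 0.051
```

```bash
python3 - <<'E'
from h import *
print(robot.state()['position'])
go((.4325,-.294,.078,.055))
shot('side','side8.png'); shot('top','top8.png')
a=cv2.imread('pics/side8.png');b=cv2.imread('pics/top8.png')
f=lambda x:cv2.resize(x,(400,300),interpolation=2)
cv2.imwrite('pics/c8.png',np.hstack([f(a[310:430,230:390]),f(b[222:342,390:550])]))
K,d,e,M=cal('top'); h=onz('top',[290,224.8],.0635);print('lid hole top',h)
E
```

```text
[ 0.43164204 -0.29065476  0.11778003]
[0.0008 0.0036 0.0398] [-0.005  0.004  0.006]
lid hole top [[0.58134715 0.09141656 0.0635    ]]
```

View pics/c8.png

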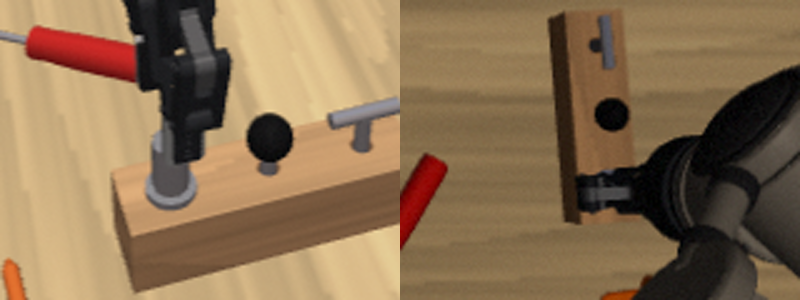

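```bash
python3 - <<'E'
from h import *
print(proj('side',[[.4316,-.325,.1],[.4316,-.325,.115],[.4316,-.33,.105],[.4325,-.294,.091],[.4325,-.294,.055]]))
for z in(.1,.11,.12):print(proj('side',[[.4316,-.318,z],[.4426,-.318,z],[.4206,-.318,z]]).round(1).tolist())
E
python3 - <<'E'
import cv2
a=cv2.imread('pics/side8.png');cv2.imwrite('pics/c8b.png',cv2.resize(a[310:400,260:360],(800,720)[:2],interpolation=2)[:600])
E
```

```text
[[302.82591599 378.13589074]
 [302.75398768 370.23042601]
 [303.63306467 378.35453758]
 [298.64033465 365.8467993 ]
 [298.91925842 383.51563826]]
[[301.7, 374.2], [309.6, 372.8], [293.7, 375.7]]
[[301.6, 369.0], [309.6, 367.5], [293.6, 370.5]]
[[301.6, 363.7], [309.6, 362.2], [293.4, 365.1]]
```

View pics/c8b.png

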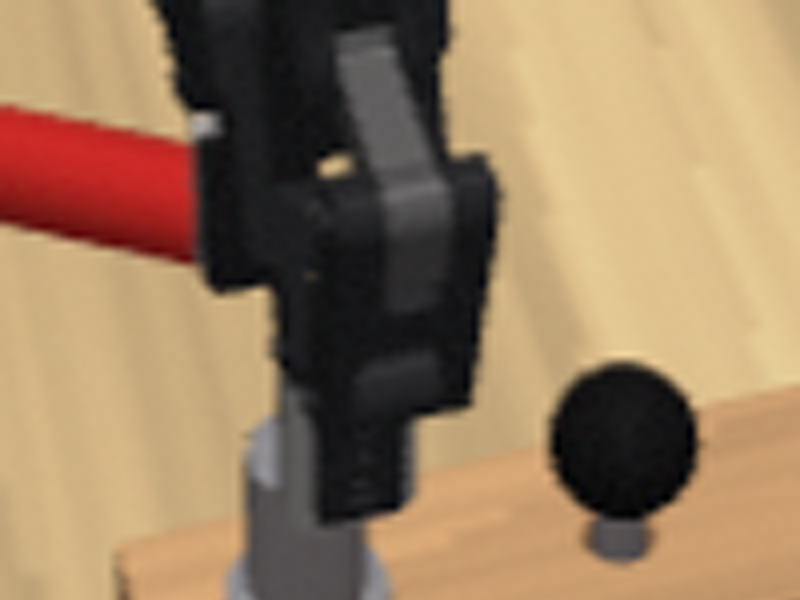

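Finger and pin line up to within about 2 mm: finger at column 304, pin at 298 with perspective. I lower to the grasp height and close.

Emit:
jog_arm --pt "0 0.003 0.02 0 0 0 0.6" --pt "0 0.003 0.039 0 0 0 0.6" --pt "0 0.003 0.039 0 0 0 0.3" --pt "0 0.003 0.039 0 0 0 0.1" --pt "0 0.003 0.039 0 0 0 0.1" --squeeze 50

```text
clock: 11.08
position: [0.4338, -0.2959, 0.0827]
eef_rot: [0.001, 1.0, 0.03, 0.001]
ft_force: [-0.1, 3.7, 6.5]
finger_gap: 0.0208
```

Emit:
jog_arm --pt "0 0 0 0 0 0 0.1" --pt "0 0 0 0 0 0 0.1"

```text
clock: 11.32
position: [0.4338, -0.2959, 0.0827]
eef_rot: [0.001, 1.0, 0.03, 0.001]
ft_force: [-0.5, 2.3, 7.1]
finger_gap: 0.0206
```

Emit:
jog_arm --pt "0 0 -0.015 0 0 0 0.1" --pt "0 0 -0.03 0 0 0 0.1" --pt "0 0 -0.045 0 0 0 0.1" --pt "0 0 -0.06 0 0 0 0.1" --pt "0 0 -0.09 0 0 0 0.1"

```text
clock: 11.95
position: [0.4324, -0.2952, 0.1714]
eef_rot: [-0.001, 1.0, 0.03, -0.001]
ft_force: [0.3, -0.5, -2.1]
finger_gap: 0.0207
```

```bash
python3 - <<'E'
from h import *
print(robot.state()['position'],robot.state()['ft_force'])
shot('side','side9.png'); shot('top','top9.png')
a=cv2.imread('pics/side9.png');b=cv2.imread('pics/top9.png')
f=lambda x:cv2.resize(x,(400,300),interpolation=2)
cv2.imwrite('pics/c9.png',np.hstack([f(a[280:430,230:430]),f(b[222:342,390:550])]))
E
```

```text
[ 0.43237094 -0.29523836  0.17144704] [ 0.27333594 -0.53704018 -2.14697458]
```

View pics/c9.png

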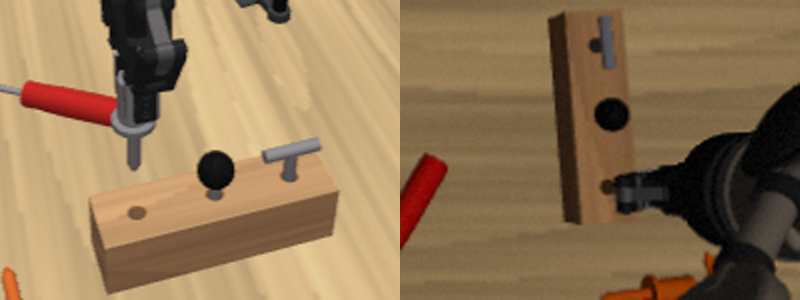

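The pin hangs upright in the fingers, tip at side pixel (297,364), with the other rack tools in place. I carry it over to the jig.

```bash
python3 - <<'E'
from h import *
p=robot.state()['position']
for z in(.09,.094,.098):
  print(z,proj('side',[[p[0],p[1],z]]),onz('side',[297,364.5],z))
print('rackhole',onz('side',[298.5,386],.05))
go((*HOLE,.2,.055))
E
```

```text
0.09 [[300.30838531 367.6251167 ]] [[ 0.43097493 -0.29005996  0.09      ]]
0.094 [[300.28186307 365.59773456]] [[ 0.43023189 -0.29378636  0.094     ]]
0.098 [[300.25516513 363.55675987]] [[ 0.42948885 -0.29751276  0.098     ]]
rackhole [[ 0.43181223 -0.29404404  0.05      ]]
[ 0.1704 -0.3797 -0.0266] [ 0.005 -0.004  0.005]
```

Emit:
jog_arm --pt "0.02 -0.045 -0.027 0 0 0 0.1" --pt "0.043 -0.095 -0.027 0 0 0 0.1" --pt "0.066 -0.147 -0.027 0 0 0 0.1" --pt "0.09 -0.2 -0.027 0 0 0 0.1" --pt "0.113 -0.252 -0.027 0 0 0 0.1"

```text
clock: 12.68
position: [0.5309, -0.0355, 0.1975]
eef_rot: [0.0, 1.0, 0.03, -0.0]
ft_force: [0.8, -0.4, -0.7]
finger_gap: 0.0206
```

Emit:
jog_arm --pt "0.02 -0.045 0 0 0 0 0.1" --pt "0.04 -0.09 0 0 0 0 0.1" --pt "0.057 -0.128 0 0 0 0 0.1" --pt "0.057 -0.128 0 0 0 0 0.1" --pt "0.057 -0.128 0 0 0 0 0.1"

```text
clock: 13.3
position: [0.5794, 0.0934, 0.1973]
eef_rot: [0.0, 1.0, 0.03, -0.001]
ft_force: [-1.0, -0.4, -1.4]
finger_gap: 0.0205
```

```bash
python3 - <<'E'
from h import *
print(robot.state()['position'],robot.state()['ft_force'])
go((*HOLE,.16,.055))
shot('side','side10.png'); shot('top','top10.png')
a=cv2.imread('pics/side10.png');b=cv2.imread('pics/top10.png')
f=lambda x:cv2.resize(x,(400,300),interpolation=2)
cv2.imwrite('pics/c10.png',np.hstack([f(a[160:280,250:410]),f(b[160:280,220:380])]))
E
```

```text
[0.57942653 0.09343654 0.19726172] [-1.0095694  -0.37886763 -1.40702864]
[0.0021 0.001  0.0373] [0.001 0.001 0.005]
```

View pics/c10.png

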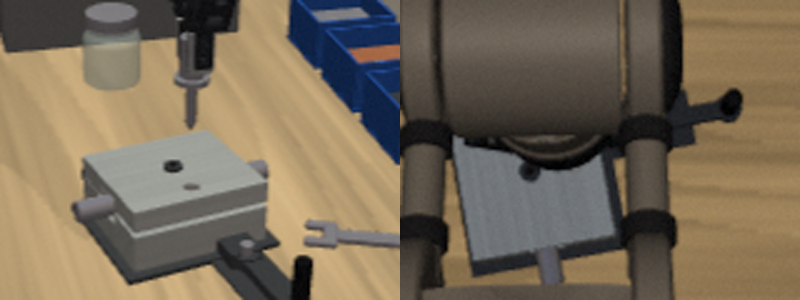

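Emit:
jog_arm --pt "0.002 0.001 0.02 0 0 0 0.1" --pt "0.002 0.001 0.04 0 0 0 0.1" --pt "0.002 0.001 0.045 0 0 0 0.1" --pt "0.002 0.001 0.045 0 0 0 0.1"

```text
clock: 13.9
position: [0.582, 0.0923, 0.1532]
eef_rot: [0.0, 1.0, 0.029, -0.0]
ft_force: [0.1, -0.0, -1.3]
finger_gap: 0.0205
```

```bash
python3 - <<'E'
from h import *
p=robot.state()['position'];print(p,robot.state()['ft_force'])
shot('side','side11.png')
a=cv2.imread('pics/side11.png')
cv2.imwrite('pics/c11.png',cv2.resize(a[190:265,280:380],(800,600),interpolation=2))
print('hole',onz('side',[326.8,234.8],.0633))
print(proj('side',[[p[0],p[1],p[2]-.077]]))
E
```

```text
[0.58199971 0.09229528 0.15319748] [ 0.13799306 -0.00313337 -1.31767444]
hole [[0.57971223 0.09297192 0.0633    ]]
[[328.014882   229.75701583]]
```

View pics/c11.png

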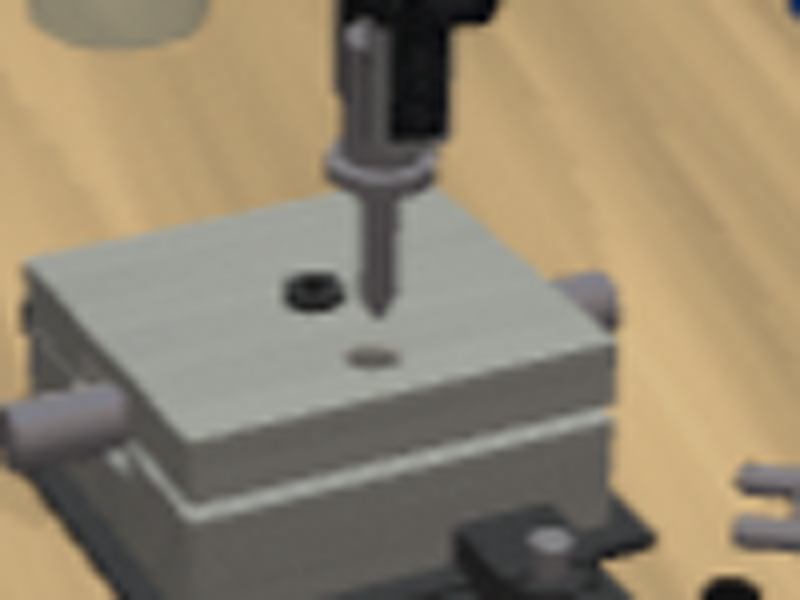

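```bash
python3 - <<'E'
from h import *
t=onz('side',[327.1,229.8],.0762)[0];h=onz('side',[326.6,234.6],.0633)[0];print(t,h,h-t)
p=robot.state()['position']
d=(h-t)[:2]
go((p[0]+d[0],p[1]+d[1],.11,.055),(p[0]+d[0],p[1]+d[1],.09,.055))
E
```

```text
[0.57999483 0.09256677 0.0762    ] [0.57951167 0.09391491 0.0633    ] [-0.00048317  0.00134814 -0.0129    ]
[-0.0004 -0.0014  0.0437] [ 0.    -0.001  0.004]
[-0.0005 -0.0014  0.0637] [ 0.    -0.001  0.004]
```

Emit:
jog_arm --pt "-0.0005 -0.001 0.008 0 0 0 0.1" --pt "-0.0005 -0.001 0.014 0 0 0 0.1" --pt "-0.0005 -0.001 0.02 0 0 0 0.1" --pt "-0.0005 -0.001 0.025 0 0 0 0.1"

```text
clock: 14.45
position: [0.5813, 0.0938, 0.1274]
eef_rot: [0.0, 1.0, 0.03, -0.0]
ft_force: [-0.2, -0.4, -1.1]
finger_gap: 0.0207
```

```bash
python3 - <<'E'
from h import *
p=robot.state()['position'];print(p,robot.state()['ft_force'])
shot('side','side12.png')
a=cv2.imread('pics/side12.png')
cv2.imwrite('pics/c12.png',cv2.resize(a[190:265,280:380],(800,600),interpolation=2))
E
```

```text
[0.58130946 0.09384042 0.12744083] [-0.21472346 -0.36845121 -1.12065694]
```

View pics/c12.png

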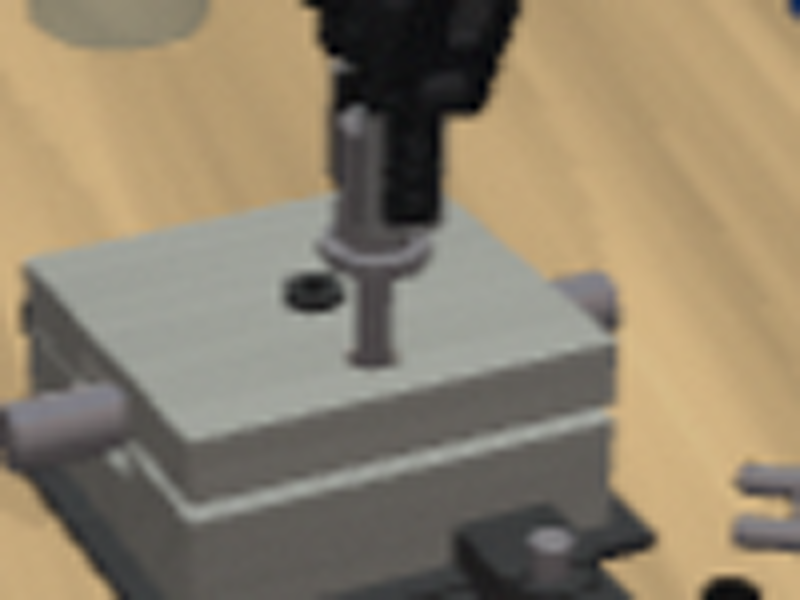

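The nose has entered the lid's hole, at crop (372,358), with no contact force. I continue down.

Emit:
jog_arm --pt "0 0.0006 0.005 0 0 0 0.1" --pt "0 0.0006 0.01 0 0 0 0.1" --pt "0 0.0006 0.015 0 0 0 0.1" --pt "0 0.0006 0.02 0 0 0 0.1" --squeeze 70

```text
clock: 15.0
position: [0.5816, 0.093, 0.1078]
eef_rot: [0.0, 1.0, 0.03, 0.0]
ft_force: [-0.1, -3.3, 0.5]
finger_gap: 0.0197
```

Emit:
jog_arm --pt "0 0 0.004 0 0 0 0.1" --pt "0 0 0.008 0 0 0 0.1" --pt "0 0 0.011 0 0 0 0.1" --pt "0 0 0.011 0 0 0 0.1"

```text
clock: 15.5
position: [0.5813, 0.093, 0.0966]
eef_rot: [0.0, 1.0, 0.03, -0.0]
ft_force: [-0.4, -4.7, -3.1]
finger_gap: 0.0199
```

Emit:
jog_arm --pt "0 0 0.002 0 0 0 0.1" --pt "0 0 0.004 0 0 0 0.1" --pt "0 0 0.005 0 0 0 0.1" --pt "0 0 0.005 0 0 0 0.1"

```text
clock: 16.0
position: [0.5818, 0.0929, 0.0931]
eef_rot: [0.0, 1.0, 0.03, 0.001]
ft_force: [-2.3, -6.4, 6.5]
finger_gap: 0.0202
```

Emit:
jog_arm --pt "0 0 0.001 0 0 0 0.1" --pt "0 0 0.002 0 0 0 0.1" --pt "0 0 0.002 0 0 0 0.1" --pt "0 0 0.002 0 0 0 0.1"

```text
clock: 16.5
position: [0.5819, 0.0928, 0.0927]
eef_rot: [0.0, 1.0, 0.03, 0.001]
ft_force: [-7.0, -7.3, 17.3]
finger_gap: 0.02
```

```bash
python3 - <<'E'
from h import *
p=robot.state()['position'];print(p,robot.state()['ft_force'])
shot('side','side13.png')
a=cv2.imread('pics/side13.png')
cv2.imwrite('pics/c13.png',cv2.resize(a[200:275,280:380],(800,600),interpolation=2))
E
```

```text
[0.58187719 0.09282815 0.09266479] [-7.00365728 -7.3239974  17.3289034 ]
```

View pics/c13.png

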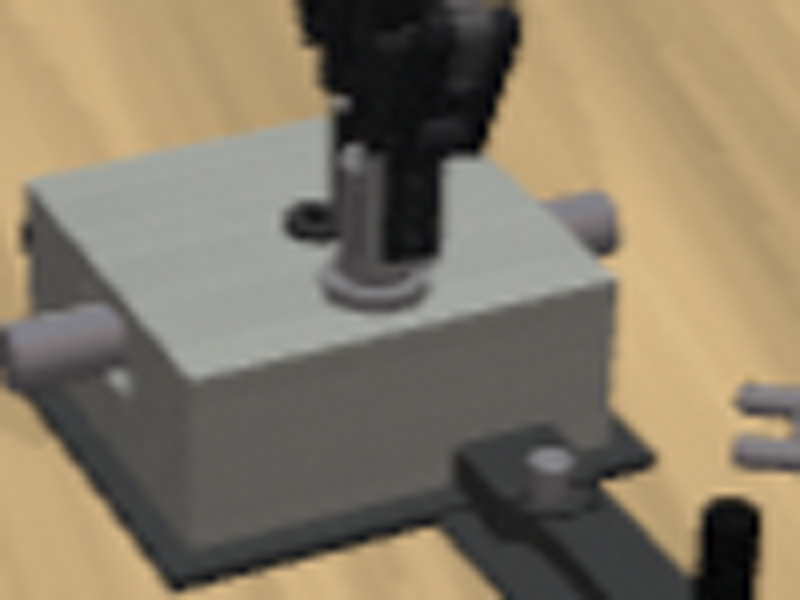

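The lid gap is gone, the collar sits on the lid at crop (375,285), and the push has risen to about 17 N with almost no further travel. I hold briefly, then hand in.

Emit:
jog_arm --pt "0 0 0 0 0 0 0.1" --pt "0 0 0 0 0 0 0.1" --pt "0 0 0 0 0 0 0.1" --pt "0 0 0 0 0 0 0.1"

```text
clock: 17.05
position: [0.5819, 0.0928, 0.0926]
eef_rot: [0.0, 1.0, 0.03, 0.001]
ft_force: [-6.6, -8.0, 18.2]
finger_gap: 0.02
```

```bash
python3 - <<'E'
from h import *
s=robot.state();print(s['position'],s['ft_force'],s['finger_gap'])
a,_=shot('side','side14.png');print(proj('side',[[*knob(1.57),.065]]))
print(robot.look_for('side','leg_knob')[:1])
if 12<s['ft_force'][2]<40: print(robot.hand_in())
E
```

```text
[0.58187701 0.092831   0.09264767] [-6.59940291 -8.00880511 18.1657026 ] 0.02002863923125643
[[372.0839364  263.71688974]]
[{'point': [360.8, 271.1], 'confidence': 0.87}]
the job is handed in; nothing more can be done
None
```

The job is handed in at about 17 s of the 72 s allowed, with the pin still gripped and pushed down. No verdict was reported.

**What I did:** I swung the leg out by its knob until it stopped hard in the detent and pushed the lid over from behind until it sank onto its buttons. I then took the grey collared pin from the rack, put it through the lid into the base and pressed it down.

**Last checks:**
- **Lid:** the side picture shows no gap under the lid, and the collar sits on it.
- **Pin:** its tip works out at about 16 mm above the bench, where fully home is 16 mm. I get this from the gripper height (93 mm) less the grip offset; it is not measured directly.
- **Push:** about 18 N downward and steady, with no drift over the last half second. There is also a side force of 7–8 N.
- **Leg:** after I let go of the knob, its top was within 1 pixel of where 1.57 rad puts it, about 1.55 rad. In the last picture the finder reported the knob 11 columns and 7 rows away. It gives the middle of the visible part, not the top, and it read almost the same right after the leg was seated.
- **Other things:** the ball plug and T-key were still in the rack in the picture after the pin came out. I did not check every bystander again at the end. The orange look-alikes lay differently in later side pictures than in the first one; I never went near them and don't know why.

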